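# Draw the drooping barrel bolt of a painting case and hold its lid ajar

### The job

The painting case is bolted shut and somebody has left a thin paint pot on its lid: take the pot off, gripping it only lightly, and stand it upright on the table beside the case. Then draw the worn barrel bolt: its nose droops behind the bent-up lip of the keeper, so lift the knob a little to bring the nose over the lip while you pull it back towards the hinge, without forcing it against the weak keeper. Raise the lid until its front edge stands about 10 cm open and finish still holding it there, because the lid falls shut when let go; leave the other things on the table where they are.

Things in the scene. Friction and masses are not known exactly. Their poses are not given: they have to be found in the camera images.
- paint_pot: small open white paint pot with a thin, soft wall: 47 mm across the rim, 40 mm across the foot, 36 mm high, 40 g; it stands on the closed lid of the painting case. Origin under the centre of its foot, z up. Its wall dents when it is gripped with more than 20 N
- paint_case: wooden painting case fixed on the table, 250 x 342 mm, top of the shut lid 51 mm over the table. Origin under its centre. Its +x points to the hinge side, -x to the front (keeper side), y along the hinge; the lid covers x -118 to +117, y -164 to +171 mm of this frame. The small brass hook on its front is undone and holds nothing. The table round world x 0.48, y -0.165 is always clear
- paint_case_lid (a joint): angle of the case's lid in rad: 0 shut, grows as the front edge is raised about the hinge (1.83 fully open). The lid weighs 0.45 kg and falls shut when let go, since its stay hangs loose
- lid_hinge (a point): point on the lid's hinge line abreast of the bolt, 38.5 mm over the table. The line runs along the case's y; the knob of the shot bolt lies 213 mm in front of it, the lid's front edge 239 mm. A big canvas stands close behind the hinge side, so keep the tool nearly upright there
- knob (a point): centre of the upright steel knob of the barrel bolt on the lid: a cylinder 14 mm thick, 25 mm high, on a 7 mm stem, centre 34 mm above the rod's axis. Bolt home, lid shut: centre about 46 mm above the lid, barrel top about 21 mm above it. Moves with rod, barrel and lid; can pivot between fingers that close along the hinge's direction
- bolt_rod (a joint): travel of the bolt's 12 mm round rod in m: 0 shot home through the keeper, up to 0.032 as it is drawn along the case's +x towards the hinge; friction about 1.2 N, stays where left. Behind its 9 mm long nose is a neck 12 mm long and 4.4 mm thick, in which the keeper's lip sits; the nose is out of the keeper from 0.018 on
- bolt_barrel (a joint): upward nod in rad of barrel, rod and knob about the rear rivet, 80 mm from the shot knob on the hinge side: 0 drooping at the front (it sinks back when let go), at most 0.17. Lid shut and bolt home, the nose clears the lip from 0.035 up (knob raised 3 mm) and meets the keeper's arch at 0.11 (knob raised 9 mm)
- keeper_lip (a point): top of the keeper's lower lip, bent up and outwards, 59 mm over the table at the case's front wall. The keeper is a steel strap with a window 18 mm wide and 22 mm high between lip and arch; the rod passes through it, about 34 mm in front of the knob. The strap is weak: it gives way under more than 20 N from the bolt or the robot
- colour_tin: flat black watercolour tin, 66 x 129 x 18 mm, long side along its own y, origin under its centre; a bystander
- tube_a: half-squeezed aluminium paint tube lying on its side, 118 x 31 x 28 mm, long along its own x, origin under its centre; a bystander
- rubber: eraser, 23 x 45 x 14 mm, origin under its centre; a bystander
- marker: capped marker pen, 17 x 135 x 16 mm, long along its own y, origin under its centre; a bystander
Things that resemble listed ones, but are neither listed nor needed, are in the scene too. Of the things that look like the paint_pot, the larger one is meant.

How it is judged:
On the way, in this order (a step that is already met when the one before it is completed fails the run):
1. the paint pot stands upright on the table beside the case, let go, with the lid still shut (height (world z) of paint_pot between -0.006 and 0.006 m and angle between paint_pot's own z axis and vertical below 0.12 rad and contact force between each of the arm, the fingers and paint_pot below 0.05 N and (x of paint_pot in the frame of paint_case below -0.135 m or x of paint_pot in the frame of paint_case above 0.135 m or y of paint_pot in the frame of paint_case below -0.185 m or y of paint_pot in the frame of paint_case above 0.19 m) and value of joint paint_case_lid below 0.08 rad), for 0.2 s.
2. the bolt's nose is out of the keeper, with the lid still down (value of joint bolt_rod above 0.018 m and value of joint paint_case_lid below 0.08 rad), for 0.1 s.
At the end, for the whole second after the job is handed in: The lid is held still by the fingers (on the knob or the lid) with its front edge about 10 cm up (lid angle 0.28 to 0.62 rad, 6.5 to 14 cm), and the paint pot stands upright on the table clear of the case (value of joint paint_case_lid between 0.28 and 0.62 rad and velocity of joint paint_case_lid between -0.05 and 0.05 rad/s and contact force between the fingers and paint_case above 0.8 N and height (world z) of paint_pot between -0.006 and 0.006 m and angle between paint_pot's own z axis and vertical below 0.12 rad and contact force between each of the arm, the fingers and paint_pot below 0.05 N and (x of paint_pot in the frame of paint_case below -0.135 m or x of paint_pot in the frame of paint_case above 0.135 m or y of paint_pot in the frame of paint_case below -0.185 m or y of paint_pot in the frame of paint_case above 0.19 m)); the arm keeps its last pose, push and grip.
It fails at once if the thin pot is gripped with more than 20 N from each side (40 N in all) (contact force between the fingers and paint_pot above 40 N).
It fails at once if the pot is tipped by more than 35 degrees (angle between paint_pot's own z axis and vertical above 0.6 rad).
It fails at once if the bolt is forced against the keeper, or the keeper is pushed, with more than 20 N (contact force between any of bolt_rod, the arm, the fingers and keeper above 20 N).
It fails at once if one of the other things on the table is moved by more than 3 cm (distance of any of colour_tin, tube_a, rubber, marker from where it was at the start of the episode above 0.03 m).
It also fails if it takes over 54 s, if anything falls off the work surface, if the arm or the gripper's body presses on something with over 40 N, if the wrist force passes 120 N, or if a joint passes its speed limit or range.

### The arm

A 6-joint arm with a two-finger parallel gripper is mounted at the origin on a cart in front of the work surface, level with it; the furniture and walls round the work are solid. World frame = base frame: x ahead of the robot, y to its left, z up, the work surface at z = 0. Lengths are in m, angles in rad, forces in N, time in s.
With the tool pointing down it reaches from about 0.375 to 0.9 m from the base axis. Payload 3.1 kg.
Tool frame: the origin (TCP) lies between the finger pads; the fingertips stand 22 mm ahead of it and the grasp point (between the pads) lies 3 mm ahead of it; z points along the fingers, y is the line along which they close (so a half turn about z gives the same grasp; the last joint's range is limited). The gripper opens to 87 mm and grips with 3 to 60 N. Pads are 19 mm wide; open, the fingers measure 117 mm over their backs; the gripper's body (75 mm by 190 mm) begins 51 mm behind the grasp point.
Start: joints at [-1.397, 0.527, 1.433, -0, 1.181, -0.178], TCP at [0.216, -0.586, 0.245] pointing down, gripper open.
Joint ranges: [-3.08, 3.08], [-0.75, 2.2], [0.22, 2.44], [-1.43, 4.57], [0, 2.65], [-2.85, 2.85]. Speed limits (rad/s): [2.79, 2.79, 3.14, 3.14, 3.14, 3.14].

### API

Orientations are given as a unit quaternion [x, y, z, w].
In Python, from rig import robot gives the robot as it stands.
- The arm moves only by the tool move_arm, never from a script. Its argument "series" is text: rows parted by semicolons, each of 6 numbers parted by spaces: the shift along the tool's x, y, z in mm, then the turn, a rotation vector about the tool's x, y, z in degrees. In form: dx dy dz ax ay az; .... A call has 1 to 8 rows; each row is the pose to reach, as a shift and turn from the pose commanded when the call began, along the tool's axes at that moment; what a row does not reach only later rows make up. A row lasts 1/12 s, in which the tool goes at most 41.7 mm and 7.16 degrees, less where a joint would pass 70% of its speed; a pose out of reach is approached as far as the arm can. A call with a gripper value outside its range is refused whole. "jaw" is the opening, from 0 (shut) to 1 (fully open), set as the call begins (left out, the last holds). The fingers move at their own pace and stop on an object; "newtons" is the grip in N (left out, the last holds). Time passes only in rows, so rows that repeat a pose let the fingers close. It gives the time, the measured TCP pose, the force, the opening and the grip force at its end, in the units of the state.
- robot.get_obs(): the state, without advancing time (a new reading comes with each control period).
- robot.camera(name): name is "side" or "top" or "wrist"; returns a dict with "img" (400x640x3 uint8, red, green, blue), "mtx" (3x3 intrinsics, pixels), "world_to_cam" (4x4, takes a point from world to camera coordinates). Camera axes: x right, y down, z forward; pixel columns grow to the right and rows downward; lengths in m; the calibration is good to about 2 mm. A picture is of the moment at which its call begins. There is no depth.
- robot.hand_in(): hands the job in; it is judged then, once.
Trained networks look in a picture, given as the dict that the camera call returned (one of the last four; its "shot" number tells which), for a name from the list of things; names that differ only in an ending like _2 or _b are one class to them, and where a whole thing is asked for, a point or a joint stands for the part that bears it (a point fixed in the world has none). Each returns a list of dicts, best first, with "p" (0 to 1); they miss things now and then, are a little off and sometimes report something else, mostly with a low value. They report only what shows in the picture. A call takes as long as a camera call. They do not tell look-alikes from the thing itself.
- robot.search_frame(picture, thing): "xyz" ([x, y, z] in m, in world coordinates, good to about 4 mm: the middle of the surface that is visible of it).
- robot.tip_of(picture, thing): "xyz" ([x, y, z] in m, in world coordinates, good to about 4 mm: a listed point, or the origin of a listed thing).
The state is a dict: "time": time; "q": joint angles; "joint_velocities": joint speeds; "joint_torque": joint torques, N m; "position": TCP position; "tool_rot": TCP orientation; "ft_force": force on the tool from outside, world axes, zero at the start; "moment": the same for the moment, N m; "grip_width": finger opening in m; "grip_force": force on a finger pad.
Only numpy, scipy, OpenCV 4.12 (cv2) and the standard library are available. Lean on these libraries where they do the work, as an engineer would, in place of code of your own. Each camera call takes 0.05 s, during which the arm holds its last target. There are 200 camera calls.

## Working session

There is one attempt and no reset: what is moved stays moved. The work goes in short steps, Python scripts to look and compute and a tool call to move; the robot and the scene stay as the last step left them, time stands still between calls to the robot, and variables do not carry over. Pictures are saved under pics/ and viewed, at most 13 in all, crops included, and the job is handed in when it is done.

Besides the shell and the picture viewer there is one more tool, called by a JSON object that holds its "name" and its "arguments", one argument or row to a line. move_arm: Moves the arm, as the interface text tells. Its arguments: {"type":"object","properties":{"series":{"type":"string"},"jaw":{"type":"number"},"newtons":{"type":"number"}},"required":["series"]}

```bash
mkdir -p pics
python3 - <<'E'
from rig import robot
import cv2,numpy as np
np.set_printoptions(precision=4,suppress=True)
o=robot.get_obs();print(o['time'],o['position'],o['tool_rot'])
for n in ['top','side']:
    p=robot.camera(n);cv2.imwrite(f'pics/{n}0.png',p['img'][:,:,::-1])
    print(n,p['mtx'].tolist() if hasattr(p['mtx'],'tolist') else p['mtx']);print(np.array(p['world_to_cam']))
    for t in ['paint_pot','paint_case','knob','lid_hinge','keeper_lip','colour_tin','tube_a','rubber','marker']:
        print(t,[(np.round(d['xyz'],4).tolist(),round(d['p'],2)) for d in robot.tip_of(p,t)[:3]])
E
```

```text
0.0 [ 0.2159 -0.5858  0.2436] [ 0.9845  0.1755  0.     -0.0011]
top [[435.82129325158763, 0.0, 318.9092776349666], [0.0, 435.82129325158763, 200.34136634603323], [0.0, 0.0, 1.0]]
[[ 0.0258 -0.9997 -0.0014  0.0114]
 [-0.9983 -0.0257 -0.0524  0.6019]
 [ 0.0523  0.0028 -0.9986  1.2629]
 [ 0.      0.      0.      1.    ]]
paint_pot [([0.5454, -0.2106, 0.0002], 0.67), ([0.4976, 0.1056, 0.0498], 0.61), ([0.4402, 0.2652, -0.0024], 0.51)]
paint_case [([0.6405, 0.0806, 0.0015], 0.74), ([0.5803, 0.1928, 0.0395], 0.45)]
knob [([0.606, -0.0165, 0.1003], 0.62)]
lid_hinge [([0.6106, -0.0137, 0.0999], 0.65), ([0.5816, 0.1909, 0.0361], 0.61)]
keeper_lip [([0.6147, -0.0519, 0.0587], 0.51)]
colour_tin []
tube_a [([0.6246, -0.1717, -0.002], 0.8)]
rubber [([0.5473, -0.2097, -0.0004], 0.56)]
marker [([0.7077, -0.1264, -0.0025], 0.69)]
side [[399.38357394211863, 0.0, 313.54582084633864], [0.0, 399.38357394211863, 197.41315017831994], [0.0, 0.0, 1.0]]
[[ 0.9722 -0.2336  0.0149 -0.5954]
 [-0.1183 -0.5453 -0.8299  0.1721]
 [ 0.202   0.8051 -0.5577  0.8647]
 [ 0.      0.      0.      1.    ]]
paint_pot [([0.492, 0.1063, 0.0499], 0.84), ([0.4464, 0.2653, 0.0022], 0.42)]
paint_case [([0.6386, 0.0806, -0.0054], 0.62)]
knob [([0.6101, -0.0158, 0.1006], 0.44)]
lid_hinge [([0.5845, 0.1937, 0.0411], 0.56)]
keeper_lip [([0.612, -0.0497, 0.059], 0.56)]
colour_tin [([0.7767, -0.1686, -0.0051], 0.91)]
tube_a [([0.6243, -0.1743, -0.0034], 0.62)]
rubber [([0.5454, -0.2073, -0.0062], 0.76)]
marker [([0.707, -0.125, -0.0018], 0.85)]
```

View pics/top0.png

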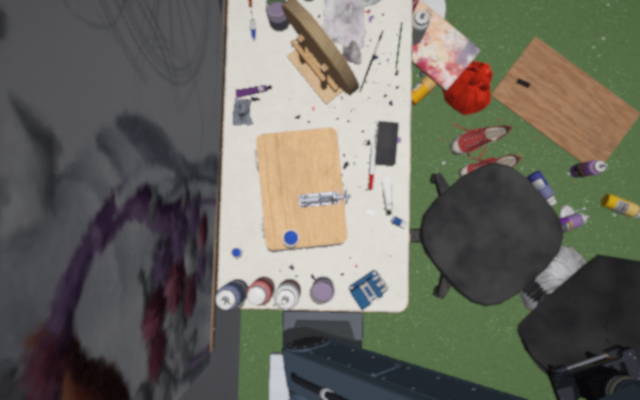

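View pics/side0.png

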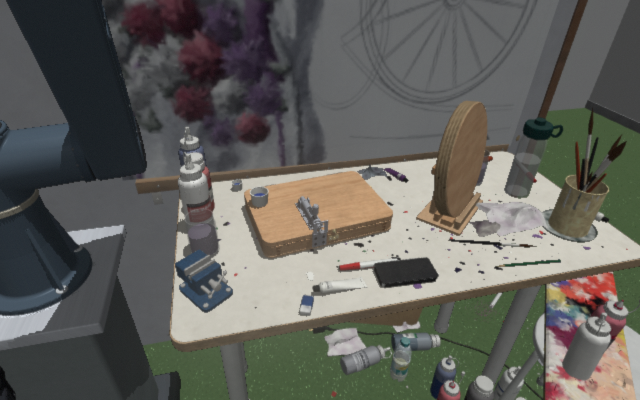

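The top view shows the larger pot on the lid at about (291,238), the small look-alike on the table at (236,252) and the bolt at (300-347,199). In the side view the pot is at (259,197) and the bolt at (312,220). The networks agree on these positions, so I'm moving towards the pot.

{"name": "move_arm", "arguments": {
  "series": "27 -30 0 0 0 0;54 -60 0 0 0 0;81 -90 0 0 0 0;108 -120 0 0 0 0;135 -150 0 0 0 0;162 -180 0 0 0 0;189 -210 0 0 0 0;216 -240 0 0 0 0",
  "jaw": 1,
  "newtons": 5
}}

```text
time: 1.67
position: [0.3361, -0.285, 0.2448]
tool_rot: [0.985, 0.175, 0.0, 0.0]
ft_force: [1.4, 0.0, -0.6]
grip_width: 0.0869
grip_force: 0.0
```

{"name": "move_arm", "arguments": {
  "series": "27 -30 0 0 0 0;54 -60 0 0 0 0;81 -90 0 0 0 0;108 -120 0 0 0 0;135 -150 0 0 0 0;162 -180 0 0 0 0;189 -210 0 0 0 0;216 -240 0 0 0 0"
}}

```text
time: 2.33
position: [0.456, 0.0152, 0.2449]
tool_rot: [0.984, 0.176, 0.0, 0.0]
ft_force: [0.9, -0.1, -0.1]
grip_width: 0.087
grip_force: 0.0
```

{"name": "move_arm", "arguments": {
  "series": "23 -24 10 0 0 0;46 -48 30 0 0 0;68 -72 50 0 0 0;68 -72 60 0 0 0;68 -72 60 0 0 0"
}}

```text
time: 2.75
position: [0.4933, 0.106, 0.1824]
tool_rot: [0.984, 0.177, -0.002, -0.0]
ft_force: [-0.8, 0.4, 0.6]
grip_width: 0.0868
grip_force: 0.0
```

```bash
cat > h.py <<'E'
from rig import robot
import cv2,numpy as np
from scipy.spatial.transform import Rotation as R
np.set_printoptions(precision=4,suppress=True)
def look(n,things,save=None):
    p=robot.camera(n)
    if save: cv2.imwrite('pics/'+save,p['img'][:,:,::-1])
    o=robot.get_obs();r=R.from_quat(o['tool_rot']);P=np.array(o['position'])
    print(n,'t',o['time'],'tcp',P,r.as_matrix().round(3).tolist(),'F',np.array(o['ft_force']),o['grip_width'])
    for t in things:
        for d in robot.tip_of(p,t)[:2]:
            x=np.array(d['xyz']);print(t,x,round(d['p'],2),'tool mm',(r.inv().apply(x-P)*1000).round(1))
    return p
E
python3 - <<'E'
from h import *
look('wrist',['paint_pot'],'w1.png');look('side',['paint_pot'])
E
```

```text
wrist t 2.8 tcp [0.4936 0.105  0.1835] [[0.938, 0.347, -0.003], [0.347, -0.938, -0.0], [-0.003, -0.001, -1.0]] F [-0.7142 -0.1331 -0.4856] 0.08677671319351657
paint_pot [0.4425 0.2628 0.0002] 0.9 tool mm [   7.5 -165.5  183.5]
paint_pot [0.4974 0.1046 0.0483] 0.68 tool mm [  3.8   1.8 135.2]
side t 2.9 tcp [0.4945 0.1039 0.185 ] [[0.939, 0.345, 0.0], [0.345, -0.939, -0.0], [0.0, 0.0, -1.0]] F [-0.131  -0.033  -1.0201] 0.08725422081485641
paint_pot [0.4915 0.1043 0.0488] 0.59 tool mm [ -2.7  -1.5 136.2]
paint_pot [0.4482 0.2587 0.0011] 0.49 tool mm [   9.9 -161.4  183.9]
```

View pics/w1.png

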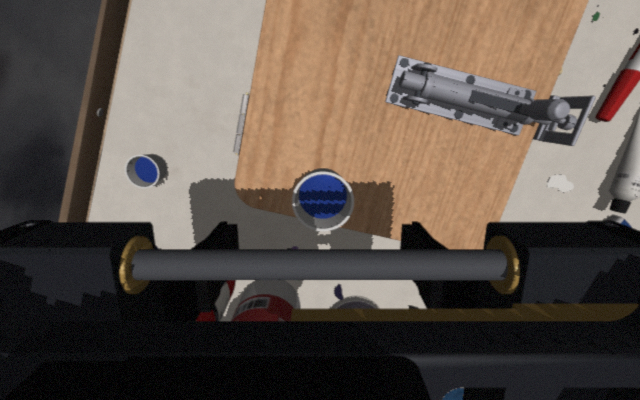

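The pot is centred between the fingers at about (323,200), with the decoy at (146,170). I'll descend and grip it lightly.

{"name": "move_arm", "arguments": {
  "series": "0 0 25 0 0 0;0 0 50 0 0 0;0 0 75 0 0 0;0 0 92 0 0 0;0 0 102 0 0 0;0 0 104 0 0 0;0 0 104 0 0 0"
}}

```text
time: 3.53
position: [0.4948, 0.1037, 0.0809]
tool_rot: [0.985, 0.175, 0.0, 0.0]
ft_force: [0.1, 0.3, 0.3]
grip_width: 0.0869
grip_force: 0.0
```

{"name": "move_arm", "arguments": {
  "series": "0 0 0 0 0 0;0 0 0 0 0 0;0 0 0 0 0 0;0 0 0 0 0 0;0 0 0 0 0 0;0 0 0 0 0 0;0 0 0 0 0 0;0 0 0 0 0 0",
  "jaw": 0.4,
  "newtons": 5
}}

```text
time: 4.2
position: [0.4945, 0.1043, 0.0806]
tool_rot: [0.984, 0.176, 0.0, 0.0]
ft_force: [-0.3, 0.2, 2.2]
grip_width: 0.0447
grip_force: 4.9
```

{"name": "move_arm", "arguments": {
  "series": "0 0 -6 0 0 0;0 0 -18 0 0 0;0 0 -34 0 0 0;0 0 -50 0 0 0;-4 10 -58 0 0 0;-13 30 -60 0 0 0;-26 60 -60 0 0 0;-39 90 -60 0 0 0"
}}

```text
time: 4.87
position: [0.4887, 0.0053, 0.141]
tool_rot: [0.984, 0.177, 0.0, 0.0]
ft_force: [0.4, -1.4, -1.0]
grip_width: 0.0447
grip_force: 5.0
```

{"name": "move_arm", "arguments": {
  "series": "-13 30 0 0 0 0;-26 60 0 0 0 0;-39 90 0 0 0 0;-52 120 0 0 0 0;-61 142 0 0 0 0;-66 154 0 0 0 0;-68 157 0 0 0 0;-68 157 0 0 0 0"
}}

```text
time: 5.53
position: [0.4788, -0.165, 0.1404]
tool_rot: [0.985, 0.175, -0.0, -0.0]
ft_force: [-0.2, -0.3, -0.5]
grip_width: 0.0447
grip_force: 5.0
```

Run:
```python
from h import *
look('side',['paint_pot'],'s2.png')
```

```text
side t 5.5833 tcp [ 0.4787 -0.1638  0.1404] [[0.939, 0.345, -0.001], [0.345, -0.939, 0.001], [-0.001, -0.002, -1.0]] F [-1.0011 -0.0267 -0.1322] 0.04450213068168752
paint_pot [ 0.4773 -0.1636  0.1112] 0.51 tool mm [-1.2 -0.6 29.2]
```

View pics/s2.png

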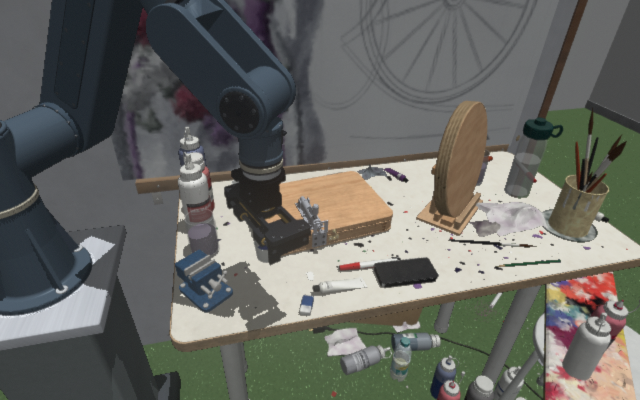

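The pot hangs from the fingers, upright, with its foot 29 mm below the TCP. I'll lower it to the table and let go.

{"name": "move_arm", "arguments": {
  "series": "0 0 20 0 0 0;0 0 45 0 0 0;0 0 70 0 0 0;0 0 90 0 0 0;0 0 102 0 0 0;0 0 107 0 0 0;0 0 110 0 0 0;0 0 110 0 0 0"
}}

```text
time: 6.3
position: [0.4794, -0.1634, 0.0304]
tool_rot: [0.984, 0.176, -0.0, -0.0]
ft_force: [0.6, 0.5, -1.0]
grip_width: 0.0446
grip_force: 5.0
```

Run:
```python
from h import *
look('side',['paint_pot'])
```

```text
side t 6.35 tcp [ 0.4797 -0.1639  0.0309] [[0.938, 0.347, 0.0], [0.347, -0.938, -0.0], [0.0, 0.0, -1.0]] F [-0.3366  0.6576 -0.2706] 0.0446191396537874
paint_pot [ 0.48   -0.1621  0.0008] 0.5 tool mm [ 0.9 -1.6 30.1]
```

{"name": "move_arm", "arguments": {
  "series": "0 0 1 0 0 0;0 0 1 0 0 0;0 0 1 0 0 0"
}}

```text
time: 6.65
position: [0.4797, -0.1647, 0.0301]
tool_rot: [0.984, 0.175, 0.0, 0.0]
ft_force: [0.6, -0.3, 0.4]
grip_width: 0.0448
grip_force: 5.0
```

{"name": "move_arm", "arguments": {
  "series": "0 0 0 0 0 0;0 0 0 0 0 0;0 0 0 0 0 0;0 0 0 0 0 0;0 0 0 0 0 0;0 0 0 0 0 0",
  "jaw": 0.95
}}

```text
time: 7.15
position: [0.4794, -0.1645, 0.0295]
tool_rot: [0.984, 0.175, -0.0, -0.0]
ft_force: [-0.4, 0.1, -0.1]
grip_width: 0.0766
grip_force: 0.0
```

{"name": "move_arm", "arguments": {
  "series": "0 0 -10 0 0 0;0 0 -30 0 0 0;0 0 -55 0 0 0;0 0 -85 0 0 0;0 0 -115 0 0 0;0 0 -145 0 0 0;0 0 -155 0 0 0;0 0 -155 0 0 0"
}}

```text
time: 7.82
position: [0.4811, -0.1654, 0.1883]
tool_rot: [0.984, 0.176, 0.003, 0.003]
ft_force: [0.4, 0.8, -1.0]
grip_width: 0.083
grip_force: 0.0
```

Run:
```python
from h import *
for n in ['side','top','wrist','side','top']:
    look(n,['paint_pot','knob','keeper_lip','lid_hinge'],'w3.png' if n=='wrist' else None)
```

```text
side t 7.8667 tcp [ 0.48   -0.1648  0.1864] [[0.938, 0.346, 0.003], [0.346, -0.938, -0.002], [0.003, 0.003, -1.0]] F [-0.4674  0.3334 -0.0118] 0.0826084873499468
paint_pot [ 0.4765 -0.1647 -0.0079] 0.66 tool mm [ -3.8  -1.9 194.3]
paint_pot [ 0.7781 -0.1657 -0.006 ] 0.34 tool mm [278.9 103.3 193.5]
knob [ 0.6099 -0.0152  0.0993] 0.7 tool mm [173.4 -95.8  87.3]
keeper_lip [ 0.6087 -0.0513  0.0579] 0.66 tool mm [159.7 -62.4 128.7]
keeper_lip [ 0.6257 -0.1745 -0.0009] 0.22 tool mm [132.9  58.9 187.9]
lid_hinge [0.5845 0.1923 0.0388] 0.84 tool mm [ 221.1 -299.5  147.2]
top t 8.1167 tcp [ 0.4785 -0.164   0.1832] [[0.938, 0.345, -0.003], [0.345, -0.938, 0.002], [-0.002, -0.003, -1.0]] F [-0.3345  0.0203  1.064 ] 0.08293424629825345
paint_pot [ 0.4811 -0.1609 -0.0017] 0.51 tool mm [  3.9  -1.5 184.9]
paint_pot [ 0.4444  0.2647 -0.0018] 0.47 tool mm [ 116.5 -413.6  185.8]
knob [ 0.6055 -0.0137  0.0989] 0.43 tool mm [171.3 -96.9  84.2]
keeper_lip [ 0.6142 -0.0518  0.0618] 0.47 tool mm [166.3 -58.1 121.2]
lid_hinge [0.5826 0.1933 0.0376] 0.87 tool mm [ 221.4 -299.   145.9]
wrist t 8.3667 tcp [
[... 360 characters left out ...]
, 0.0], [-0.0, -0.0, -1.0]] F [0.7399 0.2245 0.5154] 0.08272130741301764
paint_pot [ 0.4774 -0.1615 -0.0053] 0.68 tool mm [ -0.8  -3.5 189.8]
knob [ 0.6073 -0.0121  0.1025] 0.52 tool mm [172.7 -98.8  82. ]
keeper_lip [ 0.6132 -0.0512  0.057 ] 0.5 tool mm [164.7 -60.1 127.5]
top t 8.8667 tcp [ 0.4794 -0.1645  0.1846] [[0.938, 0.345, 0.0], [0.345, -0.938, -0.0], [0.0, 0.0, -1.0]] F [0.3716 0.9932 0.8904] 0.08263553672219412
paint_pot [ 0.4445  0.2688 -0.0037] 0.51 tool mm [ 116.9 -418.7  188.3]
paint_pot [ 0.482  -0.1628 -0.0006] 0.35 tool mm [  3.   -0.7 185.2]
knob [ 0.6073 -0.0139  0.0997] 0.65 tool mm [172.  -97.1  84.9]
keeper_lip [ 0.6134 -0.0524  0.0604] 0.42 tool mm [164.5 -58.9 124.2]
```

View pics/w3.png

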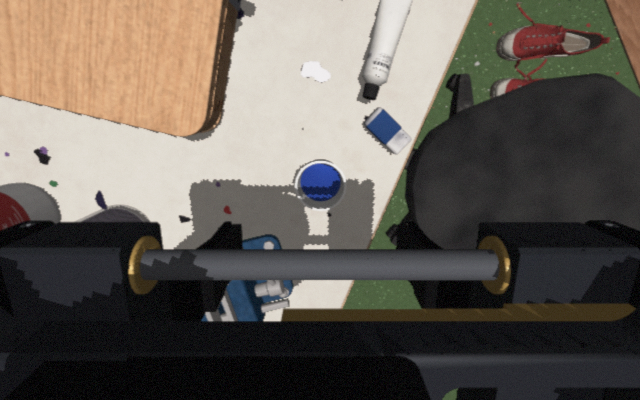

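The pot stands on the table at (320,182). Next I'll move over the knob and turn the fingers so they close along the hinge line.

{"name": "move_arm", "arguments": {
  "series": "15 -8 0 0 0 -7;40 -22 0 0 0 -14;66 -36 0 0 0 -21;92 -51 0 0 0 -28;118 -65 0 0 0 -35;144 -79 0 0 0 -42;162 -89 0 0 0 -49;171 -94 0 0 0 -56"
}}

```text
time: 9.73
position: [0.6092, -0.0148, 0.1846]
tool_rot: [0.784, 0.62, 0.001, 0.0]
ft_force: [-0.4, -0.6, 0.6]
grip_width: 0.0828
grip_force: 0.0
```

{"name": "move_arm", "arguments": {
  "series": "0 0 0 0 0 -7;0 0 0 0 0 -14;0 0 0 0 0 -20.4;0 0 0 0 0 -20.4;0 0 0 0 0 -20.4"
}}

```text
time: 10.15
position: [0.6073, -0.0171, 0.1844]
tool_rot: [0.666, 0.746, -0.0, -0.0]
ft_force: [0.1, -1.0, -0.6]
grip_width: 0.0827
grip_force: 0.0
```

Run:
```python
from h import *
look('wrist',['knob','keeper_lip','lid_hinge'],'w4.png')
p=look('wrist',['knob','keeper_lip','paint_case'])
P=p['mtx']@np.array(p['world_to_cam'])[:3]
print(np.array(P).tolist())
```

```text
wrist t 10.2 tcp [ 0.6073 -0.0172  0.1845] [[-0.112, 0.994, -0.0], [0.994, 0.112, 0.0], [0.0, -0.0, -1.0]] F [-0.2425 -0.5293 -0.3326] 0.0827426674084462
knob [ 0.6084 -0.0123  0.0999] 0.65 tool mm [ 4.7  1.6 84.6]
keeper_lip [ 0.617  -0.0517  0.0588] 0.59 tool mm [-35.4   5.8 125.7]
lid_hinge [0.6404 0.0813 0.0028] 0.52 tool mm [ 94.1  44.  181.7]
wrist t 10.4 tcp [ 0.6074 -0.0173  0.1846] [[-0.114, 0.993, 0.0], [0.993, 0.114, 0.0], [0.0, 0.0, -1.0]] F [ 0.0269 -0.2878 -0.2943] 0.08218096934398428
knob [ 0.6087 -0.014   0.0981] 0.86 tool mm [ 3.1  1.7 86.5]
keeper_lip [ 0.6157 -0.0532  0.0575] 0.91 tool mm [-36.6   4.2 127.1]
paint_case [0.6386 0.0797 0.0037] 0.79 tool mm [ 92.8  42.1 180.9]
[[331.501003751682, -43.79045169149821, -308.9229853103431, -96.68716226000522], [41.07651478284951, -360.6455794537134, -103.83927810323564, 27.503126650680258], [0.027980421261168648, -0.25261210891736396, -0.9671629740919429, 0.3095989008518929]]
```

View pics/w4.png

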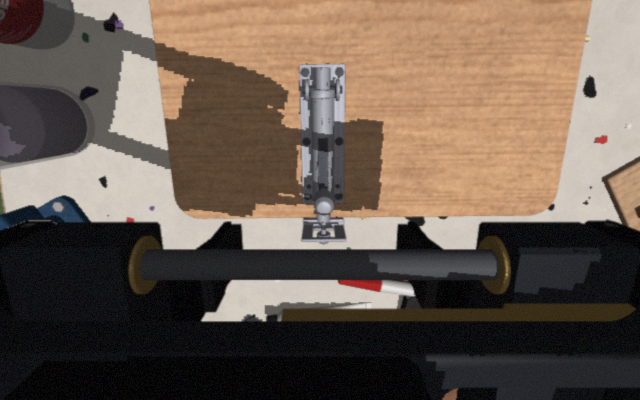

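The bolt lies straight along the image's vertical and the knob is at (325,205), about 2-3 mm right of the finger mid-line. I'll correct for that and descend.

{"name": "move_arm", "arguments": {
  "series": "2.5 2.5 15 0 0 0;2.5 2.5 35 0 0 0;2.5 2.5 55 0 0 0;2.5 2.5 70 0 0 0;2.5 2.5 79 0 0 0;2.5 2.5 82 0 0 0;2.5 2.5 82 0 0 0"
}}

```text
time: 11.13
position: [0.6093, -0.0144, 0.102]
tool_rot: [0.665, 0.747, -0.0, -0.001]
ft_force: [-0.4, 0.4, -0.1]
grip_width: 0.0828
grip_force: 0.0
```

{"name": "move_arm", "arguments": {
  "series": "0 0 0 0 0 0;0 0 0 0 0 0;0 0 0 0 0 0;0 0 0 0 0 0;0 0 0 0 0 0;0 0 0 0 0 0;0 0 0 0 0 0;0 0 0 0 0 0",
  "jaw": 0.25,
  "newtons": 6
}}

```text
time: 11.8
position: [0.6096, -0.0144, 0.1026]
tool_rot: [0.665, 0.747, 0.0, 0.0]
ft_force: [0.2, -0.4, 0.5]
grip_width: 0.0376
grip_force: 0.0
```

Run:
```python
from h import *
p=look('side',['knob'])
cv2.imwrite('pics/s5.png',cv2.resize(p['img'][120:270,200:400,::-1],None,fx=4,fy=4,interpolation=2))
p=look('wrist',['knob'])
```

```text
side t 11.85 tcp [ 0.6096 -0.0144  0.1026] [[-0.115, 0.993, 0.0], [0.993, 0.115, 0.0], [0.0, 0.0, -1.0]] F [-0.3034  0.1305  0.1517] 0.0331820292625264
knob [ 0.6081 -0.0168  0.1006] 0.55 tool mm [-2.2 -1.7  2. ]
wrist t 11.95 tcp [ 0.6095 -0.0144  0.1025] [[-0.115, 0.993, -0.0], [0.993, 0.115, 0.0], [0.0, -0.0, -1.0]] F [-0.7568 -0.3117  0.238 ] 0.026410401583887168
knob [ 0.6071 -0.014   0.1005] 0.85 tool mm [ 0.7 -2.4  2. ]
```

View pics/s5.png

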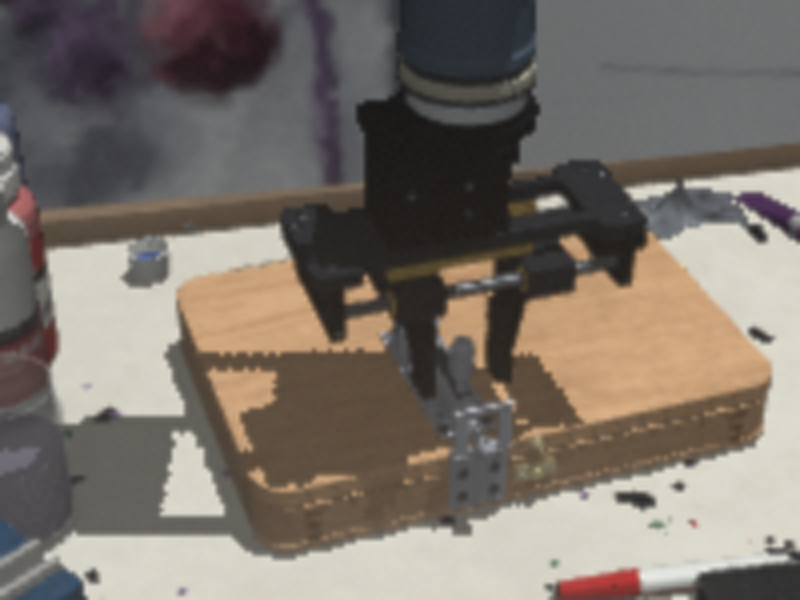

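The knob at (462,355) is between the fingers at (425,350) and (498,345). I'll close on it softly.

{"name": "move_arm", "arguments": {
  "series": "0 0 0 0 0 0;0 0 0 0 0 0;0 0 0 0 0 0;0 0 0 0 0 0;0 0 0 0 0 0",
  "jaw": 0,
  "newtons": 6
}}

```text
time: 12.42
position: [0.61, -0.0144, 0.1026]
tool_rot: [0.665, 0.747, 0.0, 0.0]
ft_force: [0.9, 0.5, -0.4]
grip_width: 0.0136
grip_force: 6.0
```

{"name": "move_arm", "arguments": {
  "series": "0 0 0 0 0 0;0.5 0 -1 0 0 0;1 0 -2 0 0 0;1.3 0 -3 0 0 0;1.7 0 -4 0 0 0;2.1 0 -5 0 0 0;2.3 0 -5.5 0 0 0;2.3 0 -5.5 0 0 0",
  "newtons": 20
}}

```text
time: 13.08
position: [0.6096, -0.0122, 0.1083]
tool_rot: [0.665, 0.747, 0.0, 0.0]
ft_force: [2.7, -0.3, -2.3]
grip_width: 0.0136
grip_force: 20.0
```

Run:
```python
from h import *
p=look('side',['knob'])
cv2.imwrite('pics/s6.png',cv2.resize(p['img'][190:260,270:363,::-1],None,fx=8,fy=8,interpolation=2))
```

```text
side t 13.1333 tcp [ 0.6096 -0.0122  0.1082] [[-0.115, 0.993, 0.001], [0.993, 0.115, -0.0], [-0.0, 0.001, -1.0]] F [ 2.3691  0.4294 -1.8407] 0.013505513787904965
knob [ 0.6078 -0.0132  0.1045] 0.54 tool mm [-0.8 -1.9  3.7]
knob [ 0.7772 -0.1668 -0.0032] 0.34 tool mm [-172.8  148.6  111.5]
```

View pics/s6.png

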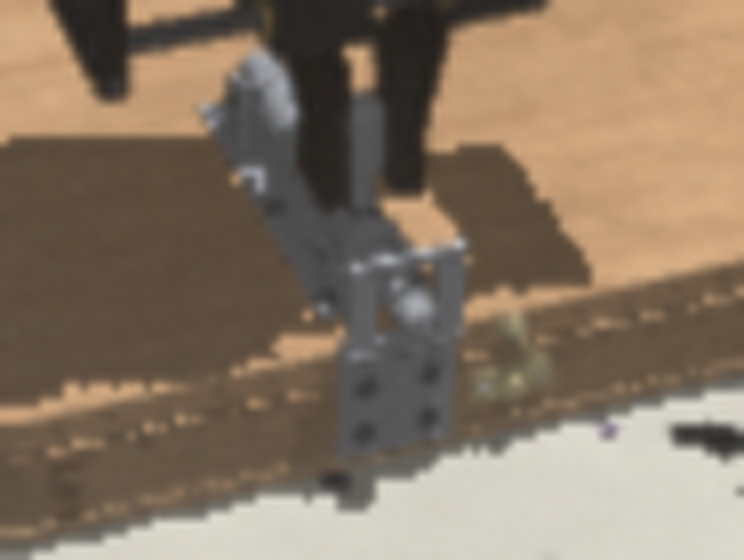

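The nose at (412,305) now sits clear above the lip, mid-window, and forces are small. I'll pull it back.

{"name": "move_arm", "arguments": {
  "series": "1 0 0 0 0 0;2.5 0 0.1 0 0 0;4 0 0.2 0 0 0;5.5 0 0.3 0 0 0;7 0 0.4 0 0 0;8 0 0.5 0 0 0;8 0 0.5 0 0 0"
}}

```text
time: 13.77
position: [0.6085, -0.0038, 0.1076]
tool_rot: [0.665, 0.747, 0.0, 0.0]
ft_force: [3.2, 0.4, -2.3]
grip_width: 0.0134
grip_force: 20.0
```

{"name": "move_arm", "arguments": {
  "series": "2 0 0.2 0 0 0;4 0 0.3 0 0 0;6 0 0.4 0 0 0;8 0 0.5 0 0 0;10 0 0.7 0 0 0;12 0 0.8 0 0 0;14 0 0.9 0 0 0;15 0 0.9 0 0 0"
}}

```text
time: 14.43
position: [0.6067, 0.0111, 0.1067]
tool_rot: [0.665, 0.747, 0.0, 0.0]
ft_force: [2.3, -0.6, -1.5]
grip_width: 0.0136
grip_force: 20.0
```

{"name": "move_arm", "arguments": {
  "series": "1 0 0 0 0 0;2 0 0 0 0 0;3 0 0 0 0 0;4 0 0 0 0 0;4 0 0 0 0 0;4 0 0 0 0 0"
}}

```text
time: 14.93
position: [0.6062, 0.0149, 0.1066]
tool_rot: [0.665, 0.747, 0.0, -0.0]
ft_force: [4.0, 0.8, -1.4]
grip_width: 0.0134
grip_force: 20.0
```

Run:
```python
from h import *
p=look('side',['knob'])
cv2.imwrite('pics/s7.png',cv2.resize(p['img'][190:260,270:363,::-1],None,fx=8,fy=8,interpolation=2))
```

```text
side t 14.9833 tcp [0.6062 0.0149 0.1066] [[-0.115, 0.993, 0.0], [0.993, 0.115, 0.0], [0.0, 0.0, -1.0]] F [ 3.6375  0.1391 -0.3766] 0.013477315829966932
knob [0.6044 0.0159 0.1046] 0.45 tool mm [ 1.2 -1.7  2. ]
```

View pics/s7.png

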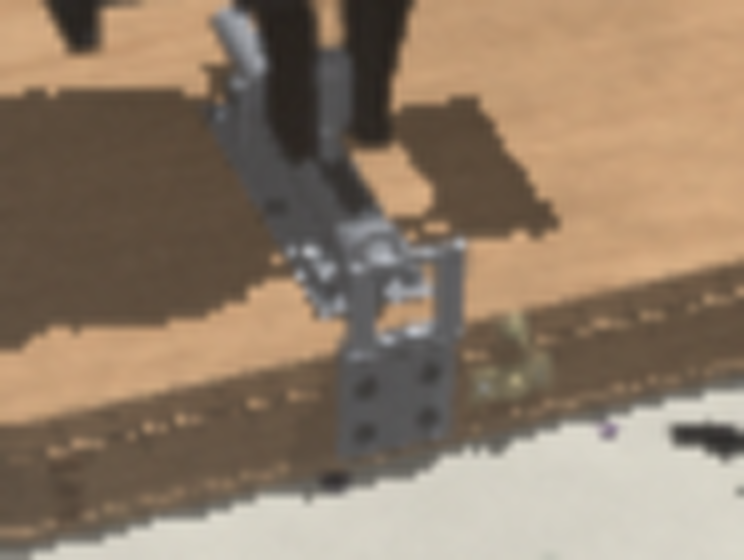

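The nose is out of the keeper (about 27 mm drawn) and the lid is still down. I'll raise the lid along its arc, keeping the tool upright.

{"name": "move_arm", "arguments": {
  "series": "0 0 0 0 0 0;1.5 0 -2.5 0 0 0;3 0 -5 0 0 0;4.5 0 -9 0 0 0;6.5 0 -14 0 0 0;8.5 0 -18 0 0 0;10.7 0 -22.4 0 0 0;10.7 0 -22.4 0 0 0",
  "newtons": 30
}}

```text
time: 15.7
position: [0.6048, 0.0257, 0.1295]
tool_rot: [0.665, 0.747, -0.0, 0.0]
ft_force: [5.0, 0.1, -3.4]
grip_width: 0.0134
grip_force: 30.0
```

Run:
```python
from h import *
p=look('side',['knob'])
cv2.imwrite('pics/s8.png',cv2.resize(p['img'][150:275,230:396,::-1],None,fx=4,fy=4,interpolation=2))
```

```text
side t 15.75 tcp [0.6049 0.0255 0.1293] [[-0.116, 0.993, 0.0], [0.993, 0.116, -0.0], [-0.0, 0.0, -1.0]] F [ 5.0573 -0.5699 -4.2576] 0.013268063496259261
knob [0.6009 0.0267 0.1264] 0.5 tool mm [ 1.6 -3.8  2.9]
```

View pics/s8.png

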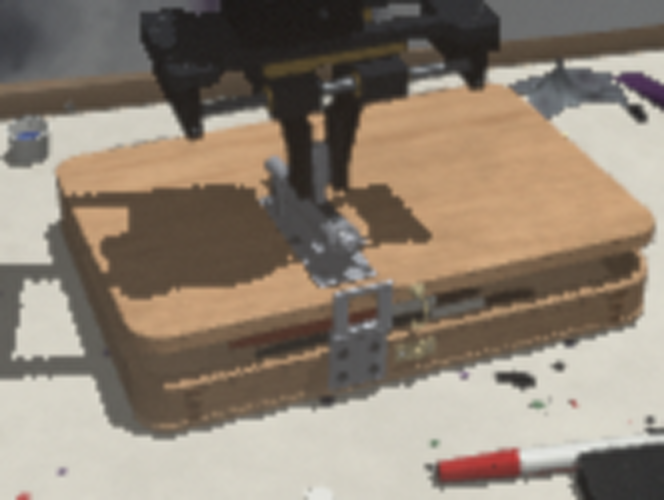

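The lid's front edge is lifting clear above the keeper, so I'll continue the arc.

{"name": "move_arm", "arguments": {
  "series": "2.2 0 -4.2 0 0 0;4.5 0 -8.3 0 0 0;7 0 -12.4 0 0 0;9.4 0 -16.4 0 0 0;12 0 -20.4 0 0 0;14.6 0 -24.3 0 0 0;17.5 0 -28.1 0 0 0;20.3 0 -31.9 0 0 0"
}}

```text
time: 16.47
position: [0.6025, 0.0454, 0.1613]
tool_rot: [0.665, 0.747, -0.0, 0.0]
ft_force: [4.9, -2.3, -5.1]
grip_width: 0.0135
grip_force: 30.0
```

{"name": "move_arm", "arguments": {
  "series": "3 0 -3.7 0 0 0;6.1 0 -7.3 0 0 0;9.3 0 -10.8 0 0 0;12.5 0 -14.3 0 0 0;16 0 -17.6 0 0 0;17 0 -18.6 0 0 0;17 0 -18.6 0 0 0;17 0 -18.6 0 0 0"
}}

```text
time: 17.13
position: [0.6004, 0.0627, 0.1797]
tool_rot: [0.665, 0.747, -0.0, -0.0]
ft_force: [3.3, -2.0, -2.9]
grip_width: 0.0131
grip_force: 30.0
```

Run:
```python
from h import *
p=look('side',['knob','paint_pot','rubber','tube_a','marker','colour_tin'],'s9.png')
```

```text
side t 17.1833 tcp [0.6004 0.0626 0.1796] [[-0.115, 0.993, -0.001], [0.993, 0.115, 0.0], [0.0, -0.0, -1.0]] F [ 2.9349 -2.1196 -2.2671] 0.01339045765907449
knob [0.5843 0.1936 0.037 ] 0.54 tool mm [131.9  -0.9 142.6]
knob [0.5969 0.0605 0.1755] 0.48 tool mm [-1.7 -3.7  4.1]
paint_pot [ 0.4755 -0.1616 -0.001 ] 0.88 tool mm [-208.4 -149.8  180.6]
paint_pot [0.4433 0.2613 0.0013] 0.67 tool mm [ 215.4 -133.1  178.4]
rubber [ 0.7788 -0.1691 -0.0056] 0.45 tool mm [-250.8  150.6  185. ]
tube_a [ 0.6226 -0.1743 -0.0016] 0.69 tool mm [-237.9   -5.1  181.1]
tube_a [ 0.5484 -0.2101 -0.0014] 0.69 tool mm [-265.   -83.   180.9]
marker [ 0.707  -0.126   0.0014] 0.7 tool mm [-199.7   84.3  178. ]
marker [ 0.6213 -0.1765  0.0009] 0.45 tool mm [-240.    -6.7  178.6]
colour_tin [ 0.7793 -0.1661 -0.0043] 0.86 tool mm [-247.8  151.5  183.7]
```

View pics/s9.png

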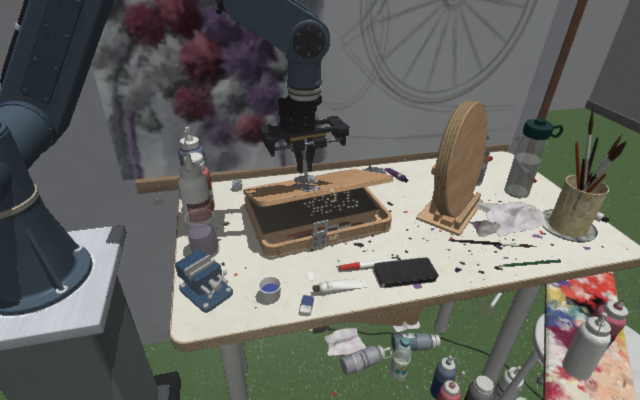

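The pot stands at (270,290), the bystanders are unmoved and the lid is open. I'll check the angle by projecting the lid's front corners.

Run:
```python
from h import *
p=robot.camera('side');P=p['mtx']@np.array(p['world_to_cam'])[:3]
a=np.radians(96.6);X=np.array([np.cos(a),np.sin(a),0]);Y=np.array([-np.sin(a),np.cos(a),0])
o=np.array([.6395,.0806,0]);h=np.array([.5835,.193,.0385]);h0=o+X*((h-o)@X)+[0,0,.0385]
for t in [.28,.35,.42,.5,.62]:
    r=[]
    for y in (-.15,.155):
        w=h0-X*(.239*np.cos(t)+0*.0125)+Y*y+[0,0,.239*np.sin(t)]
        u=P@np.r_[w,1];r+=list((u[:2]/u[2]).round(0))
    print(t,r)
s=p['img'][:,:,::-1]
cv2.imwrite('pics/s10.png',cv2.resize(s[140:260,230:410],None,fx=4,fy=4))
print(robot.get_obs()['joint_velocities'])
```

```text
0.28 [np.float64(392.0), np.float64(196.0), np.float64(268.0), np.float64(222.0)]
0.35 [np.float64(392.0), np.float64(190.0), np.float64(267.0), np.float64(214.0)]
0.42 [np.float64(391.0), np.float64(183.0), np.float64(266.0), np.float64(207.0)]
0.5 [np.float64(390.0), np.float64(175.0), np.float64(265.0), np.float64(198.0)]
0.62 [np.float64(388.0), np.float64(163.0), np.float64(263.0), np.float64(185.0)]
[-0.0001  0.0001 -0.0002  0.0016  0.0007  0.0003]
```

View pics/s10.png

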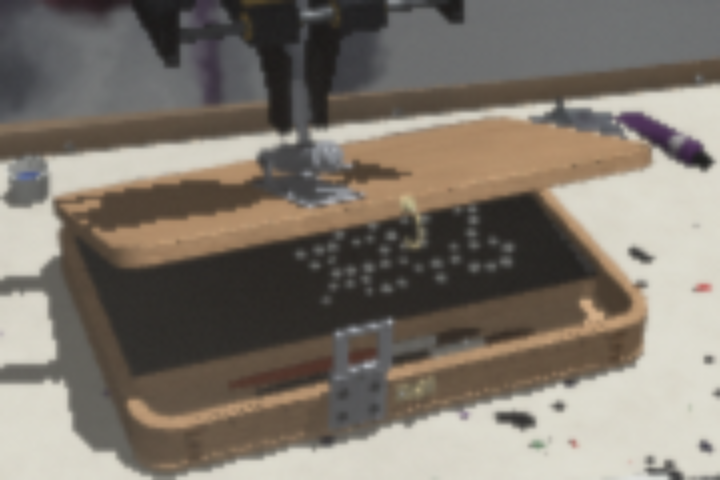

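The front-edge corners sit at (391,182) and (262,206), which gives a lid angle of about 0.42 rad. The arm is still, so I'm handing in.

```bash
python3 -c "
from rig import robot
print(robot.hand_in())"
```

```text
the job is handed in; nothing more can be done
None
```

The job is handed in, with no verdict shown: the pot stands upright on the table beside the case, the bolt is drawn, and the gripper holds the lid at about 0.42 rad, with its front edge about 10 cm up.

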